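# Focus the nozzle viewer and hold its mirror hood at 45 degrees

## Task

Set the nozzle viewer up for an inspection: with the hood still shut, turn the focus knob on its deck clockwise until the pointer stands on the dial's one long mark. Then raise the mirror hood, which has a grip bar along its front, to 45 degrees and finish while your fingers still hold it there (it falls shut if let go), so that the nozzle inside shows in the mirror. Leave the knob set and the other things on the bench where they are.

Things in the scene. Friction and masses are not known exactly. Their poses are not given: they have to be found in the camera images.
- viewer: fixed grey instrument: chamber 140 (x) x 170 (y) x 90 mm high; on its right (own -y) a lower deck, top at z 70, x -85..70, y -201..-85 mm. Origin under the chamber's centre at mat level; own x from bar (front) to hinge (back), y left, z up. Left of the hood a wire arc scale, 80 mm radius about the hinge, up to 180 mm above the mat, marked every 15 degrees, the 45 degree mark long
- focus_knob (a joint): turn of the focus knob in rad, clockwise from above, 0 to 3.14; stays where left (friction 0.04 N m). The pointer stands along the viewer's own +y (left) at 0 and along its own +x (straight back, towards the hinge side) at 1.571, where the dial's one long mark is; short marks every 15 degrees. Starts between 0.1 and 1.0
- knob_grip (a point): on the knob's vertical axis at the height to grip: 8 mm below the top of its black upright blade, 10 mm thick, 42 long, 32 high, lying along the pointer (white line on the pointing half of the blade's top). Under the blade a round skirt of 25 mm radius, its top 24 mm below this point; deck 34 mm below. Viewer frame: x 15, y -145, z 104 mm
- hood (a joint): opening of the hood in rad: 0 shut (level), 0.785 = 45 degrees, stop at 1.3; its front edge rises as it opens. It weighs about 0.3 kg, turns freely and falls shut from every angle when let go
- hood_hinge (a point): middle of the hood's hinge axis, at the back of the chamber: viewer frame x 70, y 0, z 95 mm; the axis runs along the viewer's y
- mirror_hood: the hood: flat aluminium plate 146 x 176 x 5 mm, mirror underneath, with a round steel grip bar on its front edge. Bar 12 mm diameter, 100 mm long along the viewer's y, carried by a stub at each end, with 36 mm of open space between it and the plate's front edge. Origin on the hinge axis; own x (towards the hinge) lies in the plate, own y along the hinge
- bar_mid (a point): middle of the grip bar, on its axis, 184 mm from the hinge axis in the hood's plane; 95 mm above the mat with the hood shut, 225 mm above it at 45 degrees
- deck_nut: bystander: small dark nozzle nut, 22x22x22 mm, standing on the front of the viewer's control deck; origin under its centre
- injector: bystander: diesel injector, 68x166x28 mm, lying on the mat left of the viewer; origin under its centre
- screwdriver: bystander: screwdriver, 72x148x22 mm, lying on the mat at the front left; origin under its centre
- adapter: bystander: black clamp adapter, 46x58x72 mm, standing on the mat to the right; origin under its centre
- bolt: bystander: bolt, 16x18x41 mm, standing on its head on the mat at the front right; origin under its centre

How it is judged:
On the way, in this order (a step that is already met when the one before it is completed fails the run):
1. the focus knob's pointer stands on the long mark while the hood is still shut (value of joint focus_knob between 1.441 and 1.701 rad and value of joint hood below 0.1 rad), for 0.3 s.
2. the hood is raised to about 45 degrees, held by the fingers (value of joint hood between 0.665 and 0.906 rad and contact force between the fingers and mirror_hood above 0.3 N), for 0.3 s.
At the end, for the whole second after the job is handed in: The focus knob reads 90 degrees within 7.5 degrees (half a division), the hood stands still at 45 degrees within 7 degrees, and the robot's fingers are holding it, with no other thing propping it (all of step 2 and value of joint focus_knob between 1.441 and 1.701 rad and velocity of joint hood between -0.1 and 0.1 rad/s and contact force between mirror_hood and deck_nut below 0.1 N and contact force between mirror_hood and injector below 0.1 N and contact force between mirror_hood and screwdriver below 0.1 N and contact force between mirror_hood and adapter below 0.1 N and contact force between mirror_hood and bolt below 0.1 N); the arm keeps its last pose, push and grip.
It fails at once if the hood is raised before the knob has been set to the long mark (value of joint hood above 0.35 rad and value of joint focus_knob below 1.35 rad).
It fails at once if one of the other things is pushed away by more than 40 mm (distance of any of deck_nut, injector, screwdriver, adapter, bolt from where it was at the start of the episode above 0.04 m).
It also fails if it takes over 54 s, if anything falls off the work surface, if the arm or the gripper's body presses on something with over 40 N, if the wrist force passes 120 N, or if a joint passes its speed limit or range.

## Robot

A 6-joint arm with a two-finger parallel gripper is mounted at the origin on a cart in front of the work surface, level with it; the furniture and walls round the work are solid. World frame = base frame: x ahead of the robot, y to its left, z up, the work surface at z = 0. Lengths are in m, angles in rad, forces in N, time in s.
With the tool pointing down it reaches from about 0.275 to 0.75 m from the base axis. Payload 10.2 kg.
Tool frame: the origin (TCP) lies midway between the tips of the shut fingers; the grasp point (between the pads) lies 19 mm behind it (grip_point_offset is the distance from the TCP to the grasp point, in m); z points along the fingers, y is the line along which they close (so a half turn about z gives the same grasp; the last joint's range is limited). The gripper opens to 85 mm and grips with 20 to 120 N. Pads are 22 mm wide; open, the fingers measure 114 mm over their backs; the gripper's body (76 mm by 85 mm) begins 54 mm behind the grasp point. The pads swing forward as they close: fully open they stand 13 mm farther back than shut.
Start: joints at [1.1, 0.313, 1.498, -0, 1.331, -0.223], TCP at [0.129, 0.509, 0.208] pointing down, gripper open.
Joint ranges: [-2.94, 2.94], [-0.97, 2.17], [0.19, 2.56], [-1.23, 4.37], [0.02, 3.11], [-2.88, 2.88]. Speed limits (rad/s): [2.39, 2.39, 3.01, 3.14, 3.14, 3.14].

## Interface

Orientations are given as a unit quaternion [x, y, z, w].
In Python, from rig import get_state, read_camera, camera_params, finish_job, look_for, trace, grip_point_offset gives the robot as it stands. The module is installed in compiled form; this text tells all that it offers.
- The arm moves only by the tool carry_out, never from a script. Its argument "commands" is a list of rows, each a list of 5 numbers: the gripper's target within -1 to 1 (fully open at 1, half-way at 0, shut at -1), then the shift along the tool's x, y, z in mm, then the turn about the tool's z in rad. In form: [[fingers, tx, ty, tz, turn], ...]. A call has 1 to 10 rows; each row is the pose to reach, as a shift and turn from the pose commanded when the call began, along the tool's axes at that moment; what a row does not reach only later rows make up. A row lasts 1/10 s, in which the tool goes at most 50 mm and 8.59 degrees, less where a joint would pass 70% of its speed; a pose out of reach is approached as far as the arm can. A call with a gripper value outside its range is refused whole. The fingers move at their own pace and stop on an object; the grip force is fixed at half the most. Time passes only in rows, so rows that repeat a pose let the fingers close. It gives the time, the measured TCP pose, the force, the opening and the grip force at its end, in the units of the state.
- get_state(): the state, without advancing time (a new reading comes with each control period).
- read_camera(name): name is "scene" or "top" or "wrist"; returns the picture (400x640x3 uint8, red, green, blue); there is no depth.
- camera_params(name): a dict with "camera_matrix" (3x3 intrinsics, pixels), "extrinsics" (4x4, takes a point from world to camera coordinates); the wrist camera has in their place "hand_eye" (4x4, takes a point from camera to tool coordinates, whose origin is the TCP and whose axes are the flange's). Camera axes: x right, y up, looking along -z (the intrinsics and any distortion apply to the point x, -y, -z); pixel columns grow to the right and rows downward; lengths in m; the calibration is good to about 2 mm. A picture is of the moment at which its call begins: read the wrist's pose just before it. camera_params takes no time and is no camera call.
- finish_job(): hands the job in; it is judged then, once.
Trained networks look in the newest picture that a camera, given by its name, has taken for a name from the list of things; names that differ only in an ending like _2 or _b are one class to them, and where a whole thing is asked for, a point or a joint stands for the part that bears it (a point fixed in the world has none). Each returns a list of dicts, best first, with "conf" (0 to 1); they miss things now and then, are a little off and sometimes report something else, mostly with a low value. They report only what shows in the picture. A call takes as long as a camera call.
- look_for(query, camera): "bbox" ([left, top, right, bottom] in pixels, round what is visible of it).
- trace(query, camera): "mask" (400x640 bool, what is visible of it) and "bbox" ([left, top, right, bottom] in pixels, round what is visible of it).
The state is a dict: "time": time; "joint_pos": joint angles; "joint_velocities": joint speeds; "joint_torque": joint torques, N m; "position": TCP position; "tool_rot": TCP orientation; "contact_force": force on the tool from outside, world axes, zero at the start; "wrist_torque": the same for the moment, N m; "opening": opening from 0.0 (shut) to 1.0 (fully open); "grasp_force": force on a finger pad.
Only numpy, scipy, OpenCV 4.12 (cv2) and the standard library are available. Lean on these libraries where they do the work, as an engineer would, in place of code of your own. Each camera call takes 0.05 s, during which the arm holds its last target. There are 200 camera calls.

## Working session

There is one attempt and no reset: what is moved stays moved. The work goes in short steps, Python scripts to look and compute and a tool call to move; the robot and the scene stay as the last step left them, time stands still between calls to the robot, and variables do not carry over. Pictures are saved under pics/ and viewed, at most 10 in all, crops included, and the job is handed in when it is done.

Besides the shell and the picture viewer there is one more tool, called after "Request:" as name([rows], argument=value, ...), one row to a line, values as JSON. carry_out: Moves the arm, as the interface text tells. Its arguments: {"type":"object","properties":{"commands":{"type":"array","items":{"type":"array","items":{"type":"number"}}}},"required":["commands"]}

```bash
mkdir -p pics; python3 - <<'E'
from rig import *
import cv2,numpy as np
np.set_printoptions(precision=4,suppress=True)
for c in ["scene","top"]:
    im=read_camera(c); cv2.imwrite(f"pics/{c}0.png",im[:,:,::-1])
    p=camera_params(c); print(c,p)
    for q in ["viewer","focus_knob","mirror_hood","bar_mid","deck_nut","adapter","bolt"]:
        r=look_for(q,c); print(q,[(np.round(x["bbox"]),round(x["conf"],2)) for x in r[:2]])
print(camera_params("wrist")); s=get_state(); print(s, grip_point_offset)
E
```

```text
scene {'camera_matrix': array([[387.4871,   0.    , 319.1674],
       [  0.    , 387.4871, 204.7425],
       [  0.    ,   0.    ,   1.    ]]), 'extrinsics': array([[ 0.7164, -0.6974,  0.0201, -0.39  ],
       [ 0.3816,  0.4159,  0.8255, -0.2463],
       [-0.5841, -0.5837,  0.5641, -0.8515],
       [ 0.    ,  0.    ,  0.    ,  1.    ]])}
viewer [(array([311., 164., 431., 278.]), 0.94)]
focus_knob [(array([392., 212., 411., 237.]), 0.69)]
mirror_hood [(array([311., 182., 398., 231.]), 0.95)]
bar_mid [(array([311., 181., 395., 232.]), 0.92)]
deck_nut [(array([379., 238., 384., 248.]), 0.57)]
adapter [(array([402., 292., 430., 329.]), 0.61)]
bolt [(array([343., 296., 346., 312.]), 0.46)]
top {'camera_matrix': array([[518.0702,   0.    , 328.8235],
       [  0.    , 518.0702, 184.7323],
       [  0.    ,   0.    ,   1.    ]]), 'extrinsics': array([[-0.0176, -0.9998,  0.0004, -0.0047],
       [ 0.9835, -0.0172,  0.1798, -0.5039],
       [-0.1798,  0.0035,  0.9837, -1.5507],
       [ 0.    ,  0.    ,  0.    ,  1.    ]])}
viewer [(array([328., 133., 423., 198.]), 0.91), (array([331., 133., 3
[... 356 characters left out ...]
 array([[-0.0005,  0.9502,  0.3116,  0.0803],
       [ 1.    ,  0.0004,  0.0005, -0.0002],
       [ 0.0004,  0.3116, -0.9502, -0.1665],
       [ 0.    ,  0.    ,  0.    ,  1.    ]])}
{'time': 0.8, 'joint_pos': array([ 1.0996,  0.3129,  1.4977,  0.    ,  1.331 , -0.2234]), 'joint_velocities': array([-0.0018,  0.0005, -0.0007,  0.0014, -0.0018, -0.0003]), 'joint_torque': array([ -0.0013, -41.214 , -25.9888,  -0.0003,   0.0007,   0.    ]), 'position': array([0.1288, 0.509 , 0.2078]), 'tool_rot': array([0.1236, 0.9923, 0.    , 0.    ]), 'contact_force': array([ 0.968 , -0.1727, -0.1915]), 'wrist_torque': array([-0.0036,  0.0173,  0.0628]), 'grasp_force': 0.0, 'opening': 1.001592097477448} 0.0187
```

```bash
python3 - <<'E'
import cv2,numpy as np
a=cv2.imread("pics/top0.png")[110:220,300:450]; a=cv2.resize(a,None,fx=5,fy=5,interpolation=cv2.INTER_CUBIC)
cv2.imwrite("pics/topc.png",a)
E
```

```text
(no output)
```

View pics/topc.png

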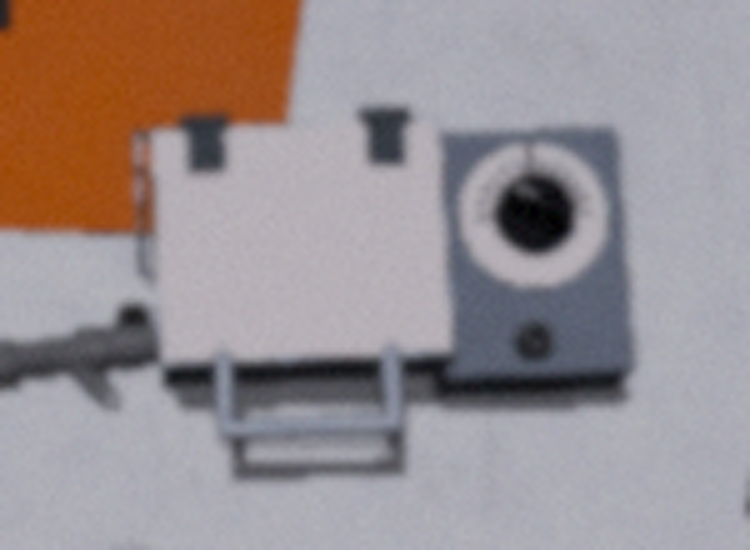

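View pics/scene0.png

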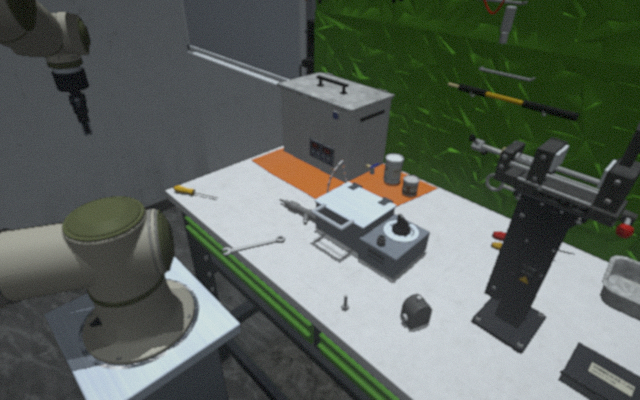

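```bash
cat > h.py <<'E'
import numpy as np
from scipy.optimize import least_squares
from scipy.spatial.transform import Rotation as R
from rig import *
np.set_printoptions(precision=4,suppress=True)
def proj(P,K,E):
    c=np.c_[P,np.ones(len(P))]@E.T; c=c[:,:3]*[1,-1,-1]
    q=c@K.T; return q[:,:2]/q[:,2:]
def wristE():
    s=get_state(); T=np.eye(4); T[:3,:3]=R.from_quat(s["tool_rot"]).as_matrix(); T[:3,3]=s["position"]
    return np.linalg.inv(T@camera_params("wrist")["hand_eye"])
def toW(p,v):
    c,s=np.cos(p[2]),np.sin(p[2]); v=np.asarray(v,float)/1000
    return np.c_[p[0]+c*v[:,0]-s*v[:,1],p[1]+s*v[:,0]+c*v[:,1],v[:,2]]
def fit(v,px,K,E,x0=(.5,-.1,0)):
    r=least_squares(lambda p:(proj(toW(p,v),K,E)-px).ravel(),x0,loss="soft_l1"); return r.x,r.fun.reshape(-1,2)
E
python3 - <<'E'
from h import *
v=[[-114,50,95],[-114,-50,95],[-72,88,97],[-72,-88,97],[74,88,97],[74,-88,97],[70,-201,70],[-85,-201,70],[15,-145,70]]
px=np.array([[225,432],[397,426],[162,360],[452,355],[150,133],[442,122],[617,128],[632,372],[534,214]])/5+[300,110]
c=camera_params("top"); p,r=fit(v,px,c["camera_matrix"],c["extrinsics"]); print(p); print(r)
s=get_state(); print(R.from_quat(s["tool_rot"]).as_matrix())
print(toW(p,[[15,-145,104],[-114,0,95],[70,0,95]]))
E
```

```text
[ 0.5736 -0.1091  0.0239]
[[ 0.3547  0.0594]
 [-0.4558 -0.1172]
 [-0.416   0.9773]
 [ 0.4888 -0.4242]
 [-0.0663 -0.903 ]
 [-0.5422 -1.0232]
 [ 0.0913 -0.0109]
 [ 0.8891  0.5363]
 [-0.1903  0.8368]]
[[-0.9694  0.2453  0.    ]
 [ 0.2453  0.9694  0.    ]
 [-0.      0.     -1.    ]]
[[ 0.5921 -0.2537  0.104 ]
 [ 0.4597 -0.1119  0.095 ]
 [ 0.6436 -0.1075  0.095 ]]
```

Request:
carry_out([
  [1,-636,-626,-60,1.6],
  [1,-636,-626,-60,1.6],
  [1,-636,-626,-60,1.6],
  [1,-636,-626,-60,1.6],
  [1,-636,-626,-60,1.6],
  [1,-636,-626,-60,1.6],
  [1,-636,-626,-60,1.6],
  [1,-636,-626,-60,1.6],
  [1,-636,-626,-60,1.6],
  [1,-636,-626,-60,1.6],
])

```text
time: 1.8
position: [0.3883, 0.0805, 0.2418]
tool_rot: [0.769, 0.639, 0.0, 0.0]
contact_force: [1.3, 1.0, 0.9]
opening: 1.0
grasp_force: 0.0
```

```bash
cat > go.py <<'E'
import sys
from h import *
# args: target world x y z (TCP), tool-y yaw -> shift in tool axes (mm), turn
t=np.array(list(map(float,sys.argv[1:4]))); s=get_state(); M=R.from_quat(s["tool_rot"]).as_matrix()
cur=np.arctan2(M[1,1],M[0,1]); d=(cur-float(sys.argv[4])+np.pi)%(2*np.pi)-np.pi
print(s["time"],s["position"],"yaw",cur,"shift",1000*M.T@(t-s["position"]),"turn",d,s["opening"],s["grasp_force"],s["contact_force"],s["joint_pos"])
E
python3 go.py .592 -.254 .26 -.28
```

```text
1.8 [0.3883 0.0805 0.2418] yaw -0.1835863935642334 shift [-291.6419  261.3505  -18.0245] turn 0.09641360643576657 0.9996912582278361 0.0 [1.2651 0.9783 0.9378] [-0.0935 -0.0051  1.7822  0.0002  1.3635  0.0901]
```

Request:
carry_out([
  [1,-290,262,-15,0.1],
  [1,-290,262,-15,0.1],
  [1,-290,262,-15,0.1],
  [1,-290,262,-15,0.1],
  [1,-290,262,-15,0.1],
  [1,-290,262,-15,0.1],
  [1,-290,262,-15,0.1],
  [1,-290,262,-15,0.1],
  [1,-290,262,-15,0.1],
  [1,-290,262,-15,0.1],
])

```text
time: 2.8
position: [0.5945, -0.2495, 0.2554]
tool_rot: [0.798, 0.602, -0.0, -0.001]
contact_force: [-1.4, 1.1, -0.1]
opening: 1.0
grasp_force: 0.0
```

```bash
python3 - <<'E'
from h import *
import cv2
E=wristE(); im=read_camera("wrist"); cv2.imwrite("pics/w0.png",im[:,:,::-1]); np.save("E0.npy",E)
K=camera_params("wrist")["camera_matrix"]; p=(.5736,-.1091,.0239)
print(proj(toW(p,[[15,-145,112],[15,-145,70],[-85,-201,70],[70,-201,70],[-114,-50,95],[-72,-88,97]]),K,E))
E
python3 go.py .592 -.254 .26 -.28
```

```text
[[324.1309 181.4034]
 [324.3049 170.4049]
 [251.4597 245.4376]
 [390.8265 205.2357]
 [155.382  119.9716]
 [214.5373 146.7847]]
2.85 [ 0.5943 -0.2486  0.2561] yaw -0.2768122226419882 shift [-5.7995 -0.7481 -3.8529] turn 0.0031877773580117896 1.0002798470160652 0.0 [-0.25    0.4937  0.2613] [-0.5778  0.5678  0.9963  0.0002  1.5781 -0.301 ]
```

View pics/w0.png

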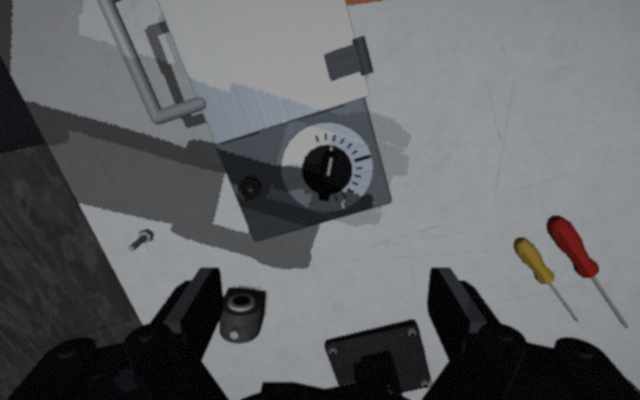

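```bash
python3 - <<'E'
import cv2
a=cv2.imread("pics/w0.png")[80:260,200:420]; a=cv2.resize(a,None,fx=3.3,fy=3.3,interpolation=cv2.INTER_CUBIC)
cv2.imwrite("pics/w0c.png",cv2.convertScaleAbs(a,alpha=1.6))
E
```

```text
(no output)
```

View pics/w0c.png

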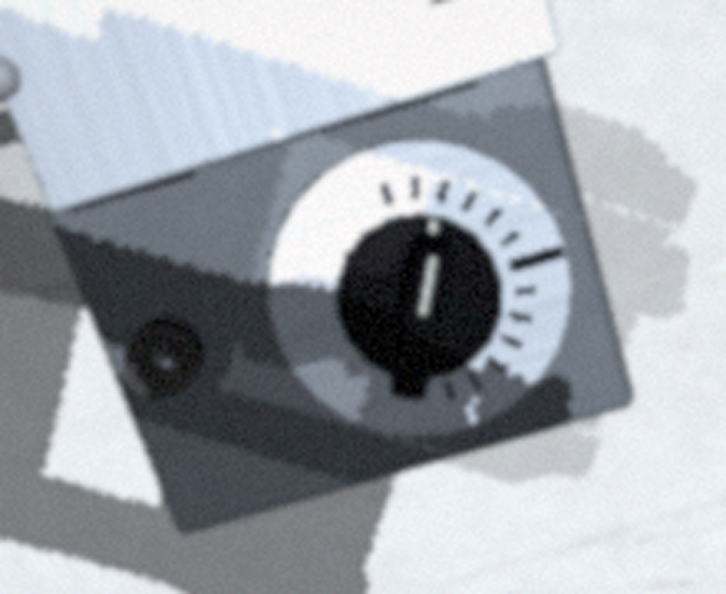

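```bash
python3 - <<'E'
from h import *
K=camera_params("wrist")["camera_matrix"];E=np.load("E0.npy")
f=lambda q:np.array(q)/3.3+[200,80]
v=[[-85,-201,70],[70,-201,70],[70,-85,70],[-85,-85,70],[15,-145,70]]
p,r=fit(v,f([[185,532],[630,400],[545,60],[55,215],[420,290]]),K,E,(.57,-.11,.02));print(p);print(r)
for th in np.arange(.1,1.0,.1):
    a=proj(toW(p,[[15,-145,112],[15+20*np.sin(th),-145+20*np.cos(th),112]]),K,E); print(th,(a-[200,80])*3.3, np.degrees(np.arctan2(*(a[1]-a[0])*[1,-1])))
print(np.degrees(np.arctan2(10,57)), toW(p,[[15,-145,104],[-114,0,95],[70,0,95]]))
E
```

```text
[ 0.5767 -0.1086  0.0325]
[[-0.2649  3.2829]
 [ 4.2512  1.8521]
 [-0.4583 -6.2073]
 [-3.6559 -2.9123]
 [ 1.049   0.7882]]
0.1 [[424.537  328.2465]
 [409.0633 257.1141]] -12.272575150882755
0.2 [[424.537  328.2465]
 [416.4818 255.9314]] -6.356040840499079
0.30000000000000004 [[424.537  328.2465]
 [423.9858 255.4851]] -0.4340751145236674
0.4 [[424.537  328.2465]
 [431.4959 255.7801]] 5.485268834217357
0.5 [[424.537  328.2465]
 [438.9328 256.8133]] 11.39406319724833
0.6 [[424.537  328.2465]
 [446.2177 258.5732]] 17.284881670681653
0.7000000000000001 [[424.537  328.2465]
 [453.2739 261.04  ]] 23.151141372908256
0.8 [[424.537  328.2465]
 [460.0276 264.1866]] 28.9873891920418
0.9 [[424.537  328.2465]
 [466.4083 267.9781]] 34.78951759434802
9.950626687951603 [[ 0.5964 -0.2531  0.104 ]
 [ 0.4628 -0.1123  0.095 ]
 [ 0.6467 -0.1064  0.095 ]]
```

```bash
python3 - <<'E'
from h import *
K=camera_params("wrist")["camera_matrix"];E=np.load("E0.npy")
f=lambda q:np.array(q)/3.3+[200,80]
v=[[-85,-201,70],[70,-201,70],[74,-88,95],[-72,-88,95],[15,-145,70]]
p,r=fit(v,f([[185,532],[630,400],[555,48],[57,212],[420,290]]),K,E,(.57,-.11,.02));print(p);print(r)
for th in np.arange(.4,.6,.05):
    a=proj(toW(p,[[15,-145,112],[15+20*np.sin(th),-145+20*np.cos(th),112]]),K,E); print(th,((a-[200,80])*3.3).ravel(), np.degrees(np.arctan2(*(a[1]-a[0])*[1,-1])))
print(toW(p,[[15,-145,104],[-114,0,95],[70,0,95]]))
E
```

```text
[ 0.5745 -0.107   0.0366]
[[-1.8543  2.5484]
 [ 2.5422  0.4993]
 [ 2.2113 -1.4723]
 [-0.4416  0.3022]
 [-0.9486 -0.3706]]
0.4 [417.1243 323.9869 423.6337 251.324 ] 5.119053239294055
0.45 [417.1243 323.9869 427.3732 251.7346] 8.073483687472587
0.5 [417.1243 323.9869 431.0857 252.3291] 11.025085636529065
0.55 [417.1243 323.9869 434.7614 253.1061] 13.972957483811557
[[ 0.5948 -0.2514  0.104 ]
 [ 0.4606 -0.1112  0.095 ]
 [ 0.6445 -0.1045  0.095 ]]
```

```bash
python3 go.py .594 -.252 .087 -.45
```

```text
2.85 [ 0.5943 -0.2486  0.2561] yaw -0.2768122226419882 shift [ -3.392    0.7263 169.1471] turn 0.17318777735801172 1.0002798470160652 0.0 [-0.25    0.4937  0.2613] [-0.5778  0.5678  0.9963  0.0002  1.5781 -0.301 ]
```

Request:
carry_out([
  [0.4,0,0,40,0.17],
  [0.4,0,0,80,0.17],
  [0.4,0,0,110,0.17],
  [0.4,0,0,110,0.17],
  [0.4,0,0,110,0.17],
])

```text
time: 3.35
position: [0.5948, -0.2486, 0.1482]
tool_rot: [0.846, 0.533, 0.0, 0.001]
contact_force: [0.4, 0.1, 0.4]
opening: 0.704
grasp_force: 0.0
```

```bash
python3 go.py .594 -.252 .087 -.45; python3 - <<'E'
from h import *
import cv2
E=wristE(); im=read_camera("wrist"); cv2.imwrite("pics/w1.png",cv2.convertScaleAbs(im[:,:,::-1],alpha=1.6)); np.save("E1.npy",E)
E
```

```text
3.35 [ 0.5948 -0.2486  0.1482] yaw -0.4460634940288607 shift [-3.4362  0.665  61.2226] turn 0.003936505971139148 0.7038146895895292 0.0 [0.4285 0.0937 0.4401] [-0.5773  0.6232  1.1832  0.      1.3335 -0.1312]
```

View pics/w1.png

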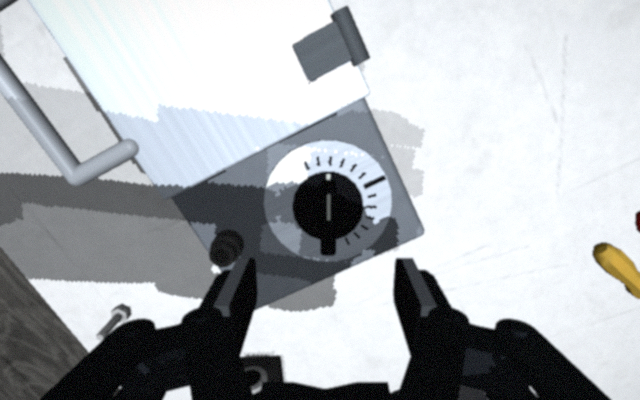

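Request:
carry_out([
  [0.4,-1,1,30,0],
  [0.3,-1,1,50,0],
  [0.2,-1,1,61,0],
  [-0.2,-1,1,61,0],
  [-1,-1,1,61,0],
  [-1,-1,1,61,0],
  [-1,-1,1,61,0],
  [-1,-1,1,61,0],
  [-1,-1,1,61,0],
  [-1,-1,1,61,0],
])

```text
time: 4.4
position: [0.5959, -0.251, 0.0873]
tool_rot: [0.846, 0.533, 0.001, 0.002]
contact_force: [1.2, 0.1, 6.8]
opening: 0.065
grasp_force: 59.0
```

```bash
python3 go.py .594 -.252 .087 -1.541
```

```text
4.4 [ 0.5959 -0.251   0.0873] yaw -0.4469986547927154 shift [-1.78   -1.2951  0.2484] turn 1.0940013452072845 0.0650045778718457 59.04915003105998 [1.2022 0.127  6.8226] [-0.5795  0.6816  1.248   0.0002  1.2082 -0.1325]
```

Request:
carry_out([
  [-1,0,0,0,0.12],
  [-1,0,0,0,0.24],
  [-1,0,0,0,0.36],
  [-1,0,0,0,0.48],
  [-1,0,0,0,0.6],
  [-1,0,0,0,0.72],
  [-1,0,0,0,0.84],
  [-1,0,0,0,0.96],
  [-1,0,0,0,1.08],
  [-1,0,0,0,1.09],
])

```text
time: 5.4
position: [0.5965, -0.2518, 0.0873]
tool_rot: [1.0, 0.015, 0.002, 0.002]
contact_force: [4.6, -3.5, 3.8]
opening: 0.069
grasp_force: 58.9
```

Request:
carry_out([
  [-1,0,0,0,0],
  [-1,0,0,0,0],
  [0,0,0,0,0],
  [0,0,0,0,0],
  [0,0,0,0,0],
  [0,0,0,-40,0],
  [0,0,0,-80,0],
  [0,0,0,-120,0],
  [0,0,0,-120,0],
  [0,0,0,-120,0],
])

```text
time: 6.4
position: [0.595, -0.2503, 0.2056]
tool_rot: [1.0, 0.017, 0.0, 0.0]
contact_force: [-0.8, -0.2, -0.9]
opening: 0.5
grasp_force: 0.0
```

```bash
python3 go.py .594 -.252 .087 -1.541; python3 - <<'E'
from h import *
import cv2
E=wristE(); im=read_camera("wrist"); cv2.imwrite("pics/w2.png",cv2.convertScaleAbs(im[:,:,::-1],alpha=1.6)); np.save("E2.npy",E)
E
```

```text
6.4 [ 0.595  -0.2503  0.2056] yaw -1.5368519523447552 shift [ -1.0773   1.5864 118.5962] turn 0.004148047655244902 0.5003973809027455 0.0 [-0.7683 -0.1842 -0.8712] [-0.5795  0.5889  1.0905  0.      1.4615  0.9574]
```

View pics/w2.png

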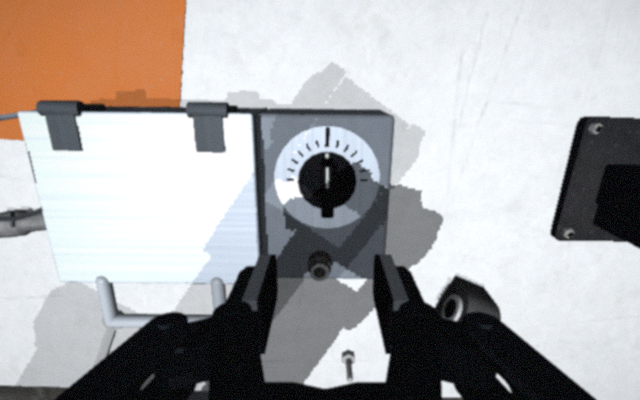

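```bash
python3 go.py .460 -.112 .18 .028
```

```text
6.45 [ 0.5945 -0.2501  0.2043] yaw -1.5369759657876765 shift [-129.7405 -142.5817   24.6202] turn -1.5649759657876765 0.50190420482779 0.0 [-0.0346  0.0473 -0.9926] [-0.5796  0.5902  1.0919  0.      1.4614  0.9574]
```

Request:
carry_out([
  [0,-130,-143,0,-1.565],
  [0,-130,-143,0,-1.565],
  [0,-130,-143,0,-1.565],
  [0,-130,-143,0,-1.565],
  [0,-130,-143,0,-1.565],
  [0,-130,-143,0,-1.565],
  [0,-130,-143,0,-1.565],
  [0,-130,-143,0,-1.565],
  [0,-130,-143,0,-1.565],
  [0,-130,-143,0,-1.565],
])

```text
time: 7.45
position: [0.4595, -0.1115, 0.2038]
tool_rot: [0.718, 0.696, -0.001, -0.002]
contact_force: [0.3, 0.5, -0.4]
opening: 0.505
grasp_force: 0.0
```

Request:
carry_out([
  [-0.2,0,0,24,-0.07],
  [-0.2,0,0,24,-0.07],
  [-0.2,0,0,24,-0.07],
  [-0.2,0,0,24,-0.07],
])

```text
time: 7.85
position: [0.4603, -0.112, 0.1818]
tool_rot: [0.696, 0.718, 0.0, 0.0]
contact_force: [-0.6, 0.3, -0.2]
opening: 0.399
grasp_force: 0.0
```

```bash
python3 go.py .460 -.112 .076 .028; python3 - <<'E'
from h import *
import cv2
E=wristE(); im=read_camera("wrist"); np.save("E3.npy",E)
K=camera_params("wrist")["camera_matrix"]
cv2.imwrite("pics/w3.png",cv2.convertScaleAbs(im[:,:,::-1],alpha=1.6))
for p in [(.5736,-.1091,.0239),(.5745,-.107,.0366)]: print(proj(toW(p,[[-114,50,95],[-114,0,95],[-114,-50,95],[-72,88,97],[-72,-88,97]]),K,E))
E
```

```text
7.85 [ 0.4603 -0.112   0.1818] yaw 0.03150984529350124 shift [  0.0069  -0.3358 105.7743] turn 0.0035098452935011792 0.39913883714997306 0.0 [-0.5644  0.3275 -0.2331] [-0.4866  0.2232  1.6859 -0.      1.2322 -0.5181]
[[324.8626 126.952 ]
 [324.3772 195.2393]
 [323.9458 255.9287]
 [388.9192  69.4278]
 [375.2496 299.4786]]
[[325.3336 126.0461]
 [325.6765 194.4381]
 [325.9813 255.2153]
 [388.7846  67.5591]
 [377.874  298.2536]]
```

View pics/w3.png

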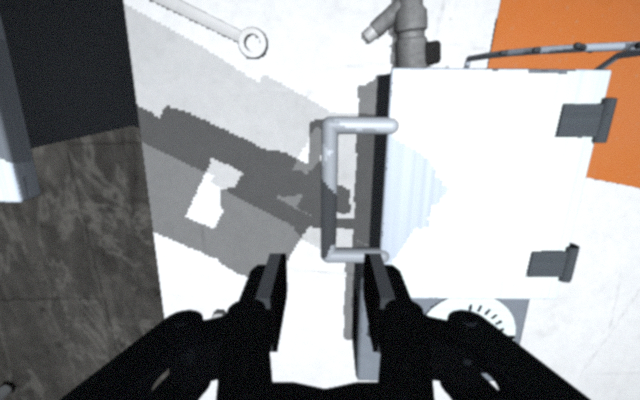

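Request:
carry_out([
  [-0.2,0,3,40,0],
  [-0.2,0,3,70,0],
  [-0.2,0,3,95,0],
  [-0.2,0,3,105,0],
  [-0.2,0,3,105,0],
  [-1,0,3,105,0],
  [-1,0,3,105,0],
  [-1,0,3,105,0],
  [-1,0,3,105,0],
  [-1,0,3,105,0],
])

```text
time: 8.9
position: [0.4637, -0.1121, 0.0774]
tool_rot: [0.695, 0.719, 0.0, 0.001]
contact_force: [-1.9, 0.7, 6.4]
opening: 0.001
grasp_force: 3.5
```

```bash
python3 go.py .460 -.112 .076 .028; python3 - <<'E'
import numpy as np
for a in np.linspace(0,.785,11)[1:]: print(np.round([184*(1-np.cos(a)),-184*np.sin(a)],0))
E
```

```text
8.9 [ 0.4637 -0.1121  0.0774] yaw 0.03303723618879816 shift [ 0.237  -3.6741  1.3502] turn 0.005037236188798033 0.0012312078179499792 3.4642213582992554 [-1.9316  0.7348  6.4163] [-0.4834  0.3616  1.806  -0.0001  0.9722 -0.5164]
[  1. -14.]
[  2. -29.]
[  5. -43.]
[  9. -57.]
[ 14. -70.]
[ 20. -83.]
[ 27. -96.]
[  35. -108.]
[  44. -119.]
[  54. -130.]
```

```bash
python3 - <<'E'
from h import *
import cv2
im=read_camera("wrist"); a=cv2.convertScaleAbs(im[:,:,::-1],alpha=2)
b=cv2.convertScaleAbs(read_camera("scene")[:,:,::-1],alpha=1.5)[140:300,260:460]
b=cv2.resize(b,(500,400))
cv2.imwrite("pics/w4.png",np.vstack([np.hstack([cv2.resize(a[100:,150:500],(400,343)),cv2.resize(b,(400,343))])]))
E
```

```text
(no output)
```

View pics/w4.png

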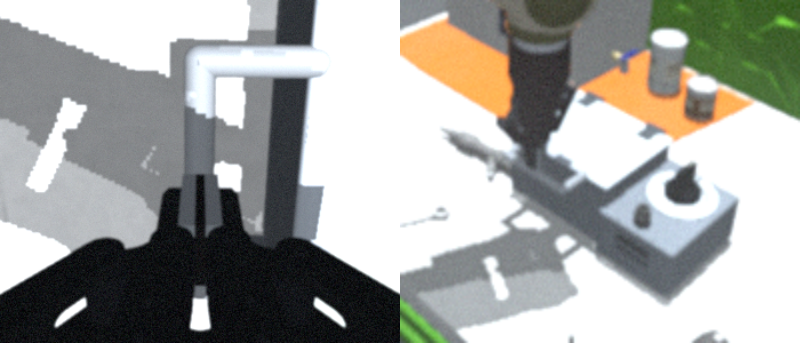

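Request:
carry_out([
  [-0.2,0,0,0,0],
  [-0.2,0,0,0,0],
  [-0.2,0,0,0,0],
  [-0.2,0,0,7,0],
  [-0.2,0,0,14,0],
  [-0.2,0,0,14,0],
  [-1,0,0,14,0],
  [-1,0,0,14,0],
  [-1,0,0,14,0],
  [-1,0,0,14,0],
])

```text
time: 10.0
position: [0.4632, -0.1118, 0.0625]
tool_rot: [0.695, 0.719, 0.0, 0.0]
contact_force: [-0.2, -0.6, 1.5]
opening: 0.111
grasp_force: 58.6
```

```bash
python3 go.py .460 -.112 .076 .028
```

```text
10.0 [ 0.4632 -0.1118  0.0625] yaw 0.032927826324730625 shift [ -0.0895  -3.1948 -13.5307] turn 0.004927826324730766 0.1110402243105075 58.63587498664856 [-0.1551 -0.6136  1.5212] [-0.4834  0.385   1.8195 -0.      0.937  -0.5163]
```

Request:
carry_out([
  [-1,0,1,-14,0],
  [-1,0,2,-29,0],
  [-1,0,5,-43,0],
  [-1,0,9,-57,0],
  [-1,0,14,-70,0],
  [-1,0,20,-83,0],
  [-1,0,27,-96,0],
  [-1,0,35,-108,0],
  [-1,0,44,-119,0],
  [-1,0,54,-130,0],
])

```text
time: 11.0
position: [0.514, -0.1106, 0.1934]
tool_rot: [0.695, 0.719, -0.004, -0.003]
contact_force: [-19.0, -3.7, 13.6]
opening: 0.109
grasp_force: 58.7
```

Request:
carry_out([
  [-1,0,0,0,0],
  [-1,0,0,0,0],
  [-1,0,0,0,0],
  [-1,0,0,0,0],
  [-1,0,0,0,0],
])

```text
time: 11.5
position: [0.5141, -0.1106, 0.1934]
tool_rot: [0.695, 0.719, -0.003, -0.002]
contact_force: [-21.6, -2.4, 16.0]
opening: 0.112
grasp_force: 59.9
```

```bash
python3 go.py .517 -.112 .1925 .028;  python3 - <<'E'
from h import *
import cv2
b=cv2.convertScaleAbs(read_camera("scene")[:,:,::-1],alpha=1.3)[120:300,260:460]
a=cv2.convertScaleAbs(read_camera("top")[:,:,::-1],alpha=1.3)[100:240,290:450]
cv2.imwrite("pics/s5.png",np.hstack([cv2.resize(b,(400,360),interpolation=2),cv2.resize(a,(400,360),interpolation=2)]))
E
```

```text
11.5 [ 0.5141 -0.1106  0.1934] yaw 0.03299902952272471 shift [-1.4466  2.8932  0.8653] turn 0.004999029522724907 0.11225842242897972 59.8719584941864 [-21.6373  -2.4377  16.0019] [-0.4326  0.3305  1.5121 -0.0047  1.3054 -0.4643]
```

View pics/s5.png

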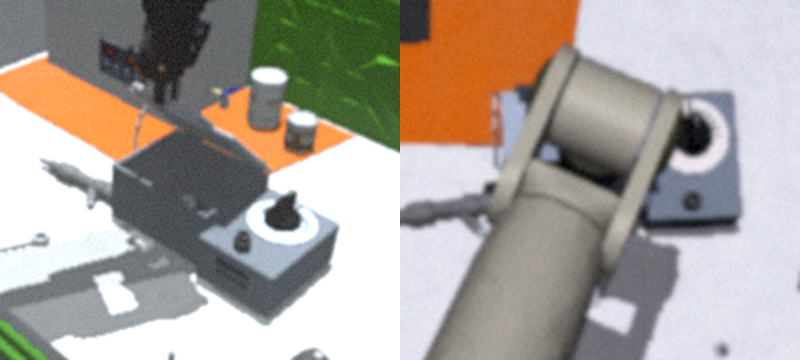

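Request:
carry_out([
  [-1,0,-2,-2,0],
  [-1,0,-2,-2,0],
  [-1,0,-2,-2,0],
  [-1,0,-2,-2,0],
  [-1,0,-2,-2,0],
])

```text
time: 12.1
position: [0.5145, -0.1106, 0.1941]
tool_rot: [0.695, 0.719, -0.001, -0.0]
contact_force: [-5.1, -3.5, -0.8]
opening: 0.113
grasp_force: 59.7
```

```bash
python3 go.py .517 -.112 .1925 .028;  python3 - <<'E'
from h import *
import cv2
c=camera_params("scene"); p=(.574,-.108,.029)
b=cv2.convertScaleAbs(read_camera("scene")[:,:,::-1],alpha=1.3)[120:260,290:450]
b=cv2.resize(b,None,fx=5,fy=4,interpolation=2); b=cv2.resize(b,(800,560))
K,E=c["camera_matrix"],c["extrinsics"]
for a,col in [(.665,(0,0,255)),(.785,(0,255,0)),(.906,(255,0,0))]:
    v=[[70-r*np.cos(a),y,95+r*np.sin(a)] for r,y in [(0,-88),(142,-88),(142,88),(184,50),(184,-50)]]
    q=(proj(toW(p,v),K,E)-[290,120])*[5,4]; print(a,q.ravel())
    cv2.polylines(b,[q.astype(int)],False,col,1)
cv2.imwrite("pics/s6.png",b)
E
```

```text
12.1 [ 0.5145 -0.1106  0.1941] yaw 0.03283204697531115 shift [-1.4663  2.4208  1.5804] turn 0.004832046975311144 0.1133476773092758 59.74655628204346 [-5.0614 -3.5423 -0.8419] [-0.4337  0.3277  1.514  -0.0017  1.3014 -0.466 ]
0.665 [529.4722 341.5433 421.0735 295.3817 160.6869 193.964  170.9296 196.7018
 321.5518 255.2915]
0.785 [529.4722 341.5433 437.8234 270.8256 175.7378 171.7113 191.5443 166.2325
 343.504  223.0037]
0.906 [529.4722 341.5433 456.1942 247.2447 192.6821 150.5001 214.709  137.2103
 367.8009 192.1192]
```

View pics/s6.png

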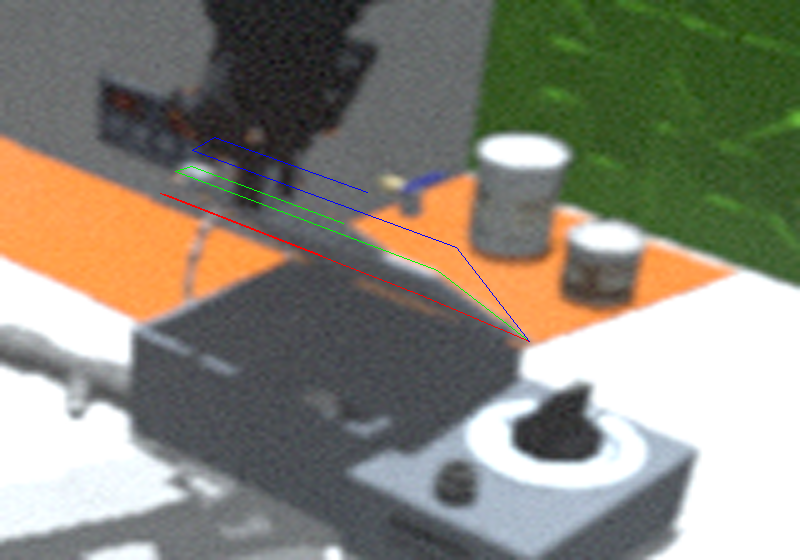

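```bash
python3 -c "
from rig import *
print(finish_job())"
```

```text
the job is handed in; nothing more can be done
None
```

I handed the job in after about 12 s of the 54 s allowed. The focus knob was turned to the long mark with the hood still shut, and the fingers are holding the hood at about 45°, as checked against the camera images. The interface returned no verdict.

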